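# Fit the keyed shaft into the pulley hub and hold it down for the set screws

## Task

Take the slim shaft that has a key on it out of the black stand and fit it into the hub of the pulley clamped in the fixture: start its plain nose in the bore, turn it until the key slips into the keyway, then keep pushing, against the sprung ejector pad in the bore, until the collar is fully home on the hub face. Go gently, the hub is soft aluminium: never let the shaft press on the pulley with more than 50 N. Finish still gripping the shaft and holding it fully home, so that a colleague can tighten the set screws (let go, and the spring lifts it); leave the other two shafts standing in the stand and the loose ring gauge and bushing where they are.

Things in the scene. Friction and masses are not known exactly. Their poses are not given: they have to be found in the camera images.
- keyed_shaft: The shaft to fit: turned steel, 122 mm long, 24 mm diameter, about 0.4 kg, upright in one of the stand's three wells (which one varies). Origin: centre of its flat lower end; z up its axis. Nose chamfer 3 x 4 mm; collar 36 mm diameter from 44 to 52 mm above the origin; above it the plain journal to grip. The key is on the shaft's -x side (yaw 0: it points to world -x; yaw varies).
- shaft_nose (a point): Centre of the keyed shaft's lower end (same as its body origin). The dark key runs from 16 to 42 mm above it, 8 mm wide (6 mm over its lowest 2 mm), 3.5 mm proud of the 24 mm diameter.
- shaft_collar (a point): On the keyed shaft's axis at the underside of its collar, 44 mm above the nose; it lies at the bore mouth when the shaft is home.
- shaft_grip (a point): On the keyed shaft's axis, 92 mm above the nose, 40 mm above the collar: a good height for the TCP.
- pulley: Toothed-belt pulley, aluminium, 104 mm diameter, axis upright, clamped by two straps, does not move. Origin: on its axis at the hub's underside, 30 mm above the bench; z up. Hub 46 mm diameter, 45 mm tall; its face is 75 mm above the bench (rim 57 mm; strap screws, 61 mm from the axis, 77 mm). The keyway is on the pulley's -x side: at equal yaw of shaft and pulley the key meets it.
- bore_mouth (a point): Centre of the bore in the hub's upper face; axes as the pulley's. Bore 25.5 mm diameter, right through; keyway 10 mm wide, floor 17.5 mm from the axis, full length. The key's narrow end enters within about 0.15 rad, the whole key within about 0.07 rad; otherwise it lands on the hub face with the nose 16 mm down the bore.
- ejector (a joint): Travel of the sprung brass pad in the bore, m: 0 = up, its top 34 mm below the hub face; the shaft's nose pushes it straight down. It pushes back with 6 N at 0 and 1 N more for each mm. At 0.010 the collar lies on the hub face: the shaft is home.
- stand: Black plastic block 60 x 200 x 22 mm, fixed to the bench, origin at the centre of its underside, its length along its y. Three wells, 26 mm diameter, 14 mm deep (floor 8 mm above the bench), at y = -70, 0 and +70 mm; a shaft stands in each.
- plain_shaft: Another shaft in the stand, same sizes and origin, but without a key. To be left alone.
- thick_shaft: The third shaft in the stand, same length and origin, thicker: 32 mm diameter above its 24 mm nose, collar 44 mm, key 10 mm wide. To be left alone.
- ring: Loose steel ring gauge, 60 mm diameter, 18 mm high, lying on the bench at the back, between stand and fixture; origin at the centre of its underside. To be left alone.
- bush: Loose bronze flanged bushing, 39 mm diameter, 34 mm high, standing on the bench to the right of the stand; origin at the centre of its underside. To be left alone.
Mind the look-alikes: they are no part of the job. What is shaped like the keyed_shaft but orange is not meant.

How it is judged:
By the outcome, as a careful person would: the job done as asked, in the order asked, and still so for the second after the job is handed in, while the arm keeps its last pose, push and grip.
It also fails if it takes over 45 s, if anything falls off the work surface, if the arm or the gripper's body presses on something with over 40 N, if the wrist force passes 120 N, or if a joint passes its speed limit or range.

## Robot

A 6-joint arm with a two-finger parallel gripper is mounted at the origin on the work surface; the furniture and walls round the work are solid. World frame = base frame: x ahead of the robot, y to its left, z up, the work surface at z = 0. Lengths are in mm, angles in degrees, forces in N, time in s.
With the tool pointing down it reaches from about 275 to 850 mm from the base axis. Payload 19 kg.
Tool frame: the origin (TCP) lies between the finger pads, 19 mm behind the fingertips; this is the grasp point; z points along the fingers, y is the line along which they close (so a half turn about z gives the same grasp; the last joint's range is limited). The gripper opens to 85 mm and grips with 20 to 120 N. Pads are 22 mm wide; open, the fingers measure 114 mm over their backs; the gripper's body (76 mm by 85 mm) begins 54 mm behind the grasp point. The pads swing forward as they close: fully open they stand 13 mm farther back than shut.
Start: joints at [-79.24, 8.623, 82.357, -0, 89.026, -7.678], TCP at [181.832, -545.463, 249.967] pointing down, gripper open.
Joint ranges: [-160.23, 160.23], [-39.13, 120.54], [6.94, 153.29], [-79.49, 259.48], [9.18, 160.14], [-161.06, 161.06]. Speed limits (degrees/s): [108.29, 108.29, 127.2, 172.46, 172.46, 172.46].

## Interface

Orientations are given as a 3x3 rotation matrix whose columns are the frame's x, y, z axes.
In Python, from station import manip gives the robot as it stands. The module is installed in compiled form; this text tells all that it offers.
- The arm moves only by the shell command python3 -m jog 'ROWS' [FORCE]. ROWS is JSON, a list of rows, each an object with "dr": the turn, a rotation vector about the tool's x, y, z in units of 180 degrees (1.0 is 180 degrees), a list of three; "delta_pos": the shift along the tool's x, y, z in units of 0.4 m (1.0 is 0.4 m), a list of three; "jaw": the opening, from 0 (shut) to 1 (fully open). In form: [{"dr": [rx, ry, rz], "delta_pos": [x, y, z], "jaw": jaw}, ...]. A call has 1 to 10 rows; each row is the pose to reach, as a shift and turn from the pose commanded when the call began, along the tool's axes at that moment, turning the shorter way round; what a row does not reach only later rows make up. A row lasts 1/12 s, in which the tool goes at most 41.7 mm and 7.16 degrees, less where a joint would pass 70% of its speed; a pose out of reach is approached as far as the arm can. A call with a number of a shift or a turn outside -1 to 1 is refused whole. A call with a gripper value outside its range is refused whole. The fingers move at their own pace and stop on an object; FORCE is the grip in N (left out, the last holds). Time passes only in rows, so rows that repeat a pose let the fingers close. It gives the time, the measured TCP pose, the force, the opening and the grip force at its end, in the units of the state.
- manip.get_state(): the state, without advancing time (a new reading comes with each control period).
- manip.capture(name): name is "side" or "top" or "wrist"; returns a dict with "pixels" (384x512x3 uint8, red, green, blue), "K" (3x3 intrinsics, pixels), "eye" and "rotation" of the camera in the world; the wrist camera has in their place "mount" (4x4, takes a point from camera to tool coordinates, whose origin is the TCP and whose axes are the flange's). Camera axes: x right, y down, z forward; pixel columns grow to the right and rows downward; lengths in mm; the calibration is good to about 2 mm. The wrist camera is an equidistant fisheye: a pixel r from the principal point sees the ray r / f radians off the axis. A picture is of the moment at which its call begins: read the wrist's pose just before it. There is no depth.
- manip.sign_off(): hands the job in; it is judged then, once.
Trained networks look in the newest picture that a camera, given by its name, has taken for a name from the list of things; names that differ only in an ending like _2 or _b are one class to them, and where a whole thing is asked for, a point or a joint stands for the part that bears it (a point fixed in the world has none). Each returns a list of dicts, best first, with "conf" (0 to 1); they miss things now and then, are a little off and sometimes report something else, mostly with a low value. They report only what shows in the picture. A call takes as long as a camera call. They do not tell look-alikes from the thing itself.
- manip.trace(camera, label): "mask" (384x512 bool, what is visible of it) and "bbox" ([centre column, centre row, width, height] in pixels, round what is visible of it).
- manip.spot_point(camera, label): "xy" ([column, row] in pixels: a listed point, or the origin of a listed thing).
The state is a dict: "t": time; "joint_positions": joint angles; "joint_vel": joint speeds; "tau": joint torques, N m; "eef_pos": TCP position; "tcp_rot": TCP orientation; "ft_force": force on the tool from outside, world axes, zero at the start; "ft_torque": the same for the moment, N m; "grip_width": finger opening in mm; "grip_force": force on a finger pad.
Only numpy, scipy, OpenCV 4.12 (cv2) and the standard library are available. Lean on these libraries where they do the work, as an engineer would, in place of code of your own. Each camera call takes 0.05 s, during which the arm holds its last target. There are 200 camera calls.

## Working session

There is one attempt and no reset: what is moved stays moved. The work goes in short steps, Python scripts to look and compute and a shell command to move; the robot and the scene stay as the last step left them, time stands still between calls to the robot, and variables do not carry over. Pictures are saved under pics/ and viewed, at most 10 in all, crops included, and the job is handed in when it is done.

```bash
mkdir -p pics
cat > h.py <<'E'
from station import manip
import numpy as np, cv2
def ray(c,uv):
    d=np.linalg.inv(c['K'])@np.array([uv[0],uv[1],1.]); d=np.array(c['rotation'])@d
    return np.array(c['eye']),d/np.linalg.norm(d)
def onz(c,uv,z):
    e,d=ray(c,uv); return e+d*(z-e[2])/d[2]
def proj(c,p):
    q=np.array(c['rotation']).T@(np.array(p)-np.array(c['eye'])); q=np.array(c['K'])@q; return q[:2]/q[2]
def tri(c1,u1,c2,u2):
    e1,d1=ray(c1,u1);e2,d2=ray(c2,u2)
    A=np.stack([d1,-d2],1);s=np.linalg.lstsq(A,e2-e1,rcond=None)[0]
    a,b=e1+s[0]*d1,e2+s[1]*d2
    return (a+b)/2,np.linalg.norm(a-b)
def wproj(c,st,p):
    M=np.array(c['mount']);R=np.array(st['tcp_rot'])
    t=R.T@(np.array(p)-np.array(st['eef_pos'])); q=np.linalg.inv(M)@np.append(t,1);q=q[:3]
    th=np.arctan2(np.hypot(q[0],q[1]),q[2]);ph=np.arctan2(q[1],q[0]);K=np.array(c['K'])
    return np.array([K[0,2]+K[0,0]*th*np.cos(ph),K[1,2]+K[1,1]*th*np.sin(ph)])
def wray(c,st,uv):
    K=np.array(c['K']);M=np.array(c['mount']);R=np.array(st['tcp_rot'])
    x=(uv[0]-K[0,2])/K[0,0];y=(uv[1]-K[1,2])/K[1,1];r=np.hypot(x,y)+1e-12
    d=np.array([np.sin(r)*x/r,np.sin(r)*y/r,np.cos(r)])
    return np.array(st['eef_pos'])+R@M[:3,3],R@M[:3,:3]@d
def wonz(c,st,uv,z):
    e,d=wray(c,st,uv);return e+d*(z-e[2])/d[2]
def save(n,im): cv2.imwrite('pics/'+n+'.png',cv2.cvtColor(np.ascontiguousarray(im),cv2.COLOR_RGB2BGR))
E
python3 - <<'E'
from h import *
np.set_printoptions(precision=1,suppress=True)
s=manip.get_state();print(s['t'],s['eef_pos'],s['tcp_rot'],s['ft_force'])
cs={n:manip.capture(n) for n in('side','top')}
for n,c in cs.items():
    print(n,c['eye'],c['K'][0][0],np.array(c['rotation'])[:,2])
    for l in('keyed_shaft','plain_shaft','thick_shaft','pulley','stand'):
        print(n,l,[(np.array(r['bbox']),round(r['conf'],2)) for r in manip.trace(n,l)[:3]])
    for l in('shaft_nose','shaft_collar','shaft_grip','bore_mouth','keyed_shaft','pulley','stand'):
        print(n,l,[(np.array(r['xy']),round(r['conf'],2)) for r in manip.spot_point(n,l)[:3]])
w=manip.capture('wrist');print(w['mount'],w['K'])
save('a',np.vstack([np.hstack([cs['side']['pixels'],cs['top']['pixels']])])[:, :]) 
im=cv2.resize(np.vstack([cs['side']['pixels'],cs['top']['pixels']]),(400,600))
save('side',cs['side']['pixels']);save('top',cs['top']['pixels'])
E
```

```text
0.0 [ 181.8 -545.3  249.4] [[ 0.9  0.3 -0. ]
 [ 0.3 -0.9  0. ]
 [ 0.  -0.  -1. ]] [-0.4  0.1 -0.4]
side [-144.7  953.3  611.1] 449.46480242531345 [ 0.5 -0.8 -0.4]
side keyed_shaft [(array([254.8, 211.3,  11.2,  40.4]), 0.89), (array([251.5, 193.7,   9.3,  36.7]), 0.64)]
side plain_shaft [(array([260.8, 186.2,   8.5,  29.4]), 0.47)]
side thick_shaft [(array([245.1, 251.2,  40.3,  27. ]), 0.71), (array([276.1, 179.2,  15.6,  29.9]), 0.54)]
side pulley [(array([243.7, 249.4,  40.4,  35.6]), 0.58)]
side stand [(array([260.1, 208.2,  44.8,  23. ]), 0.57)]
side shaft_nose [(array([255.5, 230.3]), 0.78)]
side shaft_collar [(array([243.2, 196.5]), 0.74)]
side shaft_grip [(array([247. , 184.9]), 0.79), (array([256. , 199.4]), 0.57)]
side bore_mouth [(array([243. , 237.6]), 0.89)]
side keyed_shaft [(array([249.5, 210.5]), 0.75), (array([257.5, 230.3]), 0.75)]
side pulley [(array([242.4, 253.9]), 0.89)]
side stand [(array([259.6, 210.6]), 0.7), (array([242.1, 256.7]), 0.25)]
top [355.2 -39.9 987.2] 405.73952985445356 [ 0.2  0.  -1. ]
top keyed_shaft [(array([313.1, 185.2,  80.7,  30.8]), 0.74),
[... 398 characters left out ...]
.4, 183.2]), 0.69), (array([259. , 209.5]), 0.55)]
top shaft_collar [(array([258.9, 204.7]), 0.73), (array([287.8, 178.6]), 0.56)]
top shaft_grip [(array([291.5, 171.4]), 0.74), (array([285. , 177.4]), 0.47), (array([258.9, 202.4]), 0.45)]
top bore_mouth [(array([171.7, 239.9]), 0.57), (array([291.1, 169.7]), 0.45)]
top keyed_shaft [(array([288.9, 179.3]), 0.7), (array([258.4, 212.4]), 0.65), (array([210.9, 156. ]), 0.18)]
top pulley [(array([178.7, 243.4]), 0.69)]
top stand [(array([314.9, 183.7]), 0.55)]
[[  -0.    -1.    -0.3   69.7]
 [   1.    -0.    -0.     0.3]
 [   0.    -0.3    1.  -123.8]
 [   0.     0.     0.     1. ]] [[297.3   0.  258.1]
 [  0.  297.3 187.3]
 [  0.    0.    1. ]]
```

Run:
```python
import cv2,numpy as np
s=cv2.imread('pics/side.png');t=cv2.imread('pics/top.png')
a=cv2.resize(s[150:290,190:323],(0,0),fx=3,fy=3,interpolation=3);b=cv2.resize(t[130:270,140:373],(0,0),fx=1.7,fy=1.7,interpolation=3)
o=np.zeros((420,800,3),np.uint8);o[:a.shape[0],:a.shape[1]]=a;o[:b.shape[0],403:403+b.shape[1]]=b[:,:397]
cv2.imwrite('pics/c1.png',o)
```

```text
(no output)
```

View pics/c1.png

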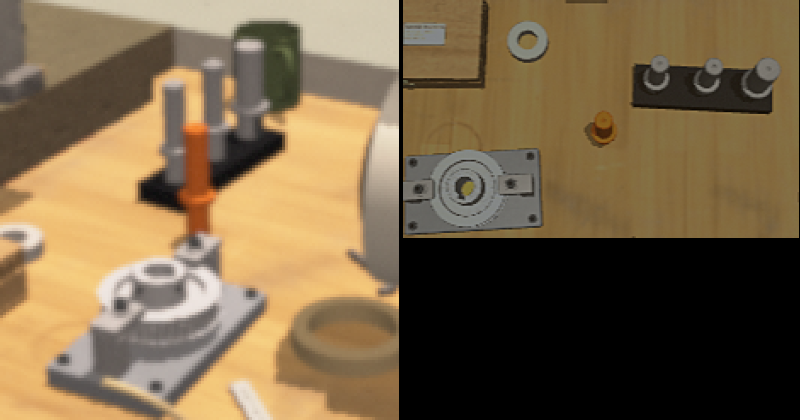

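The top view shows three steel shafts in the stand at about (290,172), (316,173) and (350,177, the thick one). The orange look-alike stands at (258,204) and the pulley bore is at about (176,239). The keyed shaft must be the left or the middle one, so next I compute positions and plan a close look.

Run:
```python
from h import *
np.set_printoptions(precision=1,suppress=True)
s=manip.get_state();print(s['t'],s['tcp_rot'])
c=manip.capture('top');d=manip.capture('side');w=manip.capture('wrist')
print(w['mount'])
for u in((290.5,165.5),(320,167.5),(355,171)): print('shaft tops z=130',onz(c,u,130))
for r in manip.trace('top','stand')[:2]:
    m=r['mask'].astype(np.uint8);print(r['conf'],m.sum(),[onz(c,p,22)[:2] for p in cv2.boxPoints(cv2.minAreaRect(cv2.findNonZero(m)))])
print('bore',onz(c,(176.5,239.5),75), 'side',onz(d,(243,237.6),75))
# refine: hub face from top grayscale crop
for n,cc,(r0,r1,c0,c1) in(('top',c,(215,265,140,225)),):
    save('hub',cv2.resize(cc['pixels'][r0:r1,c0:c1],(0,0),fx=8,fy=8,interpolation=3)[:, :])
im=c['pixels'][145:205,270:370]
a=cv2.resize(im,(0,0),fx=4,fy=4,interpolation=3);b=cv2.resize(d['pixels'][155:235,232:292],(0,0),fx=4,fy=4,interpolation=3);hb=cv2.resize(c['pixels'][210:270,140:220],(0,0),fx=5,fy=5,interpolation=3)
o=np.zeros((600,800,3),np.uint8);o[:240,:400]=a;o[:320,400:640]=b;o[250:550,:400]=hb;save('c2',o)
```

```text
1.35 [[ 0.9  0.3 -0. ]
 [ 0.3 -0.9  0. ]
 [-0.  -0.  -1. ]]
[[  -0.    -1.    -0.3   69.7]
 [   1.    -0.    -0.     0.3]
 [   0.    -0.3    1.  -123.8]
 [   0.     0.     0.     1. ]]
shaft tops z=130 [614.6 -97.5 130. ]
shaft tops z=130 [ 611.9 -162.3  130. ]
shaft tops z=130 [ 606.1 -238.8  130. ]
0.91 1365 [array([577.5, -62.8]), array([645. , -64.8]), array([ 639.4, -269.4]), array([ 572.3, -264.2])]
bore [450.4 152.6  75. ] side [454.6 148.8  75. ]
```

View pics/c2.png

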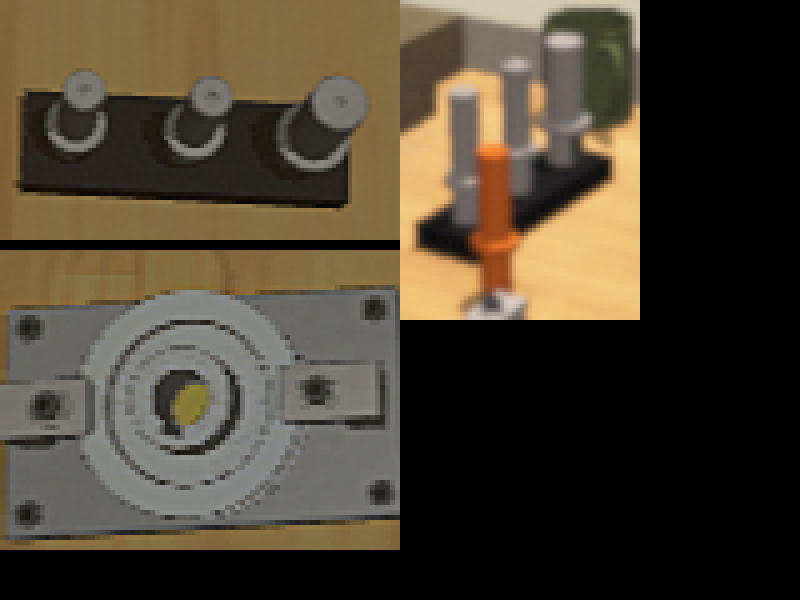

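View pics/top.png

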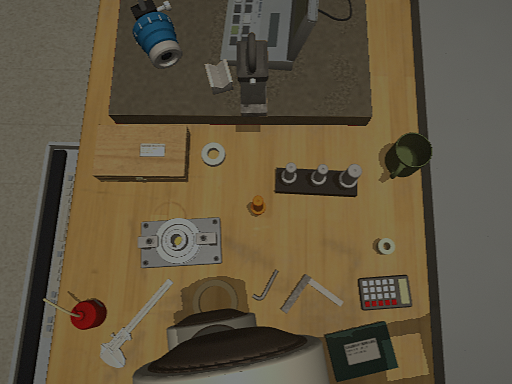

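```bash
cat >> h.py <<'E'
from scipy.spatial.transform import Rotation as Ro
def tool(yaw,tilt=0):
    # tool pointing down, x at yaw (deg), tilted so that z leans to -x by tilt
    a=np.radians(yaw);b=np.radians(tilt);h=np.array([np.cos(a),np.sin(a),0]);u=np.array([0,0,1.])
    z=-np.sin(b)*h-np.cos(b)*u;x=np.cos(b)*h-np.sin(b)*u
    return np.stack([x,np.cross(z,x),z],1)
def move(p,R,s=None,R0=None,p0=None):
    "print delta from current measured (or given) pose"
    s=s or manip.get_state()
    R0=np.array(s['tcp_rot']) if R0 is None else R0;p0=np.array(s['eef_pos']) if p0 is None else p0
    d=R0.T@(np.array(p)-p0)/400;r=Ro.from_matrix(R0.T@R).as_rotvec()/np.pi
    print('delta',np.round(d,4),'dr',np.round(r,4),'rows',np.linalg.norm(d)*400/41.7,np.linalg.norm(r)*180/7.16)
E
python3 - <<'E'
from h import *
s=manip.get_state();R=np.array(s['tcp_rot']);print('yaw',np.degrees(np.arctan2(R[1,0],R[0,0])))
move([691,-210,196],tool(-45,28))
move([550,-400,250],tool(0,0))
E
```

```text
yaw 18.44089106876404
delta [ 1.4728 -0.3929  0.135 ] dr [ 0.086  -0.1392  0.3451] rows 14.678898733757537 9.60186513990252
delta [ 9.881e-01 -5.380e-02 -1.000e-04] dr [-0.      0.      0.1024] rows 9.492706264653295 2.575543686754245
```

The full top view shows the stand at (315,182), orange shaft at (258,205), ring at (213,153), bush at (385,246), mug at (408,155), and the pulley at (178,240). Keyed shaft candidates are the left (291,167) and middle (323,169) shafts. The thick one (355,170) and the orange one (258,205) are rejected. I'll look at the hidden side of the stand from close by.

```bash
python3 -m jog '[{"dr":[0,0,0.1],"delta_pos":[0.99,-0.054,0],"jaw":1},{"dr":[0,0,0.1],"delta_pos":[0.99,-0.054,0],"jaw":1},{"dr":[0,0,0.1],"delta_pos":[0.99,-0.054,0],"jaw":1},{"dr":[0,0,0.1],"delta_pos":[0.99,-0.054,0],"jaw":1},{"dr":[0,0,0.1],"delta_pos":[0.99,-0.054,0],"jaw":1},{"dr":[0,0,0.1],"delta_pos":[0.99,-0.054,0],"jaw":1},{"dr":[0,0,0.1],"delta_pos":[0.99,-0.054,0],"jaw":1},{"dr":[0,0,0.1],"delta_pos":[0.99,-0.054,0],"jaw":1},{"dr":[0,0,0.1],"delta_pos":[0.99,-0.054,0],"jaw":1},{"dr":[0,0,0.1],"delta_pos":[0.99,-0.054,0],"jaw":1}]'
python3 - <<'E'
from h import *
move([691,-210,196],tool(-45,28))
E
```

```text
t: 2.38
eef_pos: [553.4, -397.8, 249.8]
tcp_rot: [[1.0, 0.009, 0.0], [0.009, -1.0, 0.0], [0.0, -0.0, -1.0]]
ft_force: [0.3, -1.0, -0.0]
grip_width: 85.3
grip_force: 0.0
delta [ 0.348  -0.4664  0.1348] dr [ 0.0616 -0.1473  0.2477] rows 5.729868413150109 7.408650926787864
```

```bash
python3 -m jog '[{"dr":[0.06,-0.147,0.248],"delta_pos":[0.348,-0.466,0.135],"jaw":1},{"dr":[0.06,-0.147,0.248],"delta_pos":[0.348,-0.466,0.135],"jaw":1},{"dr":[0.06,-0.147,0.248],"delta_pos":[0.348,-0.466,0.135],"jaw":1},{"dr":[0.06,-0.147,0.248],"delta_pos":[0.348,-0.466,0.135],"jaw":1},{"dr":[0.06,-0.147,0.248],"delta_pos":[0.348,-0.466,0.135],"jaw":1},{"dr":[0.06,-0.147,0.248],"delta_pos":[0.348,-0.466,0.135],"jaw":1},{"dr":[0.06,-0.147,0.248],"delta_pos":[0.348,-0.466,0.135],"jaw":1},{"dr":[0.06,-0.147,0.248],"delta_pos":[0.348,-0.466,0.135],"jaw":1}]'
python3 - <<'E'
from h import *
np.set_printoptions(precision=1,suppress=True)
s=manip.get_state();w=manip.capture('wrist')
for n,p in (('s1',(614,-97)),('s2',(612,-166)),('s3',(606,-238))): print(n,wproj(w,s,[*p,37]),wproj(w,s,[*p,130]))
for l in('keyed_shaft','plain_shaft','thick_shaft','shaft_nose','shaft_collar','shaft_grip'):
    print(l,[(np.array(r['xy']),round(r['conf'],2)) for r in manip.spot_point('wrist',l)[:3]])
save('w1',w['pixels'])
E
```

```text
t: 3.05
eef_pos: [689.3, -210.7, 193.5]
tcp_rot: [[0.617, -0.71, -0.338], [-0.628, -0.704, 0.331], [-0.473, 0.008, -0.881]]
ft_force: [-0.1, -0.8, -0.1]
grip_width: 85.4
grip_force: 0.0
s1 [234.8 204.7] [230.7 275.5]
s2 [280.  173.7] [286.4 247.8]
s3 [338.4 137.5] [363.5 209.4]
keyed_shaft [(array([242.9, 233.5]), 0.75)]
plain_shaft [(array([280. , 156.1]), 0.81)]
thick_shaft [(array([328.7, 123.6]), 0.95)]
shaft_nose [(array([242. , 231.6]), 0.9), (array([237.5, 187.5]), 0.6)]
shaft_collar [(array([236.7, 218.1]), 0.98), (array([241.3, 257.1]), 0.87), (array([128.2, 225.1]), 0.6)]
shaft_grip [(array([232.7, 250.7]), 0.83), (array([244.6, 287.2]), 0.58)]
```

View pics/w1.png

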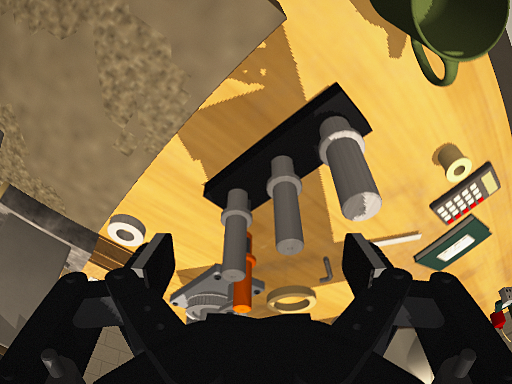

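The wrist view shows shafts at (236,225), (287,205) and (350,165, thick). The lower ends need a zoom.

Run:
```python
import cv2
i=cv2.imread('pics/w1.png')[105:260,195:370];i=cv2.convertScaleAbs(cv2.resize(i,(0,0),fx=3.8,fy=3.8,interpolation=2),alpha=1.3)
cv2.imwrite('pics/w1c.png',i)
```

```text
(no output)
```

View pics/w1c.png

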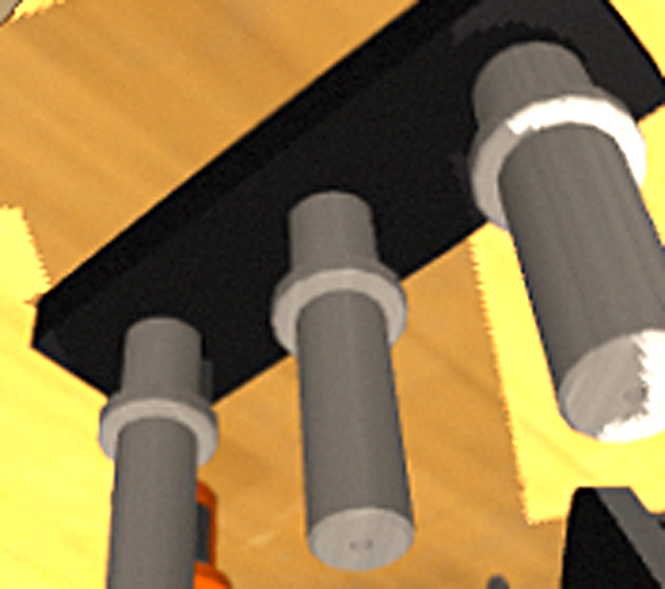

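Shaft 1, the left one at (233,240) in the wrist image, shows a narrow dark strip on its right flank below the collar at about (249,204). That is the key, bearing roughly -140° in the world. Shaft 2 is plain. I'll hover above shaft 1 with the camera on the key's side, going the long way round for the joint 6 range.

Run:
```python
from h import *
move([612,-99,215],tool(24,0)); print(manip.get_state()['joint_positions'])
```

```text
delta [-0.3178 -0.0652  0.1158] dr [-0.0916  0.1356 -0.3757] rows 3.303949414071413 10.301898560815392
[-26.73770133  45.56801407  39.70152334   9.56811656 120.96893302
 111.32414899]
```

```bash
python3 -m jog '[{"dr":[-0.0916,0.1356,-0.3757],"delta_pos":[-0.318,-0.065,0.116],"jaw":1},{"dr":[-0.0916,0.1356,-0.3757],"delta_pos":[-0.318,-0.065,0.116],"jaw":1},{"dr":[-0.0916,0.1356,-0.3757],"delta_pos":[-0.318,-0.065,0.116],"jaw":1},{"dr":[-0.0916,0.1356,-0.3757],"delta_pos":[-0.318,-0.065,0.116],"jaw":1},{"dr":[-0.0916,0.1356,-0.3757],"delta_pos":[-0.318,-0.065,0.116],"jaw":1},{"dr":[-0.0916,0.1356,-0.3757],"delta_pos":[-0.318,-0.065,0.116],"jaw":1},{"dr":[-0.0916,0.1356,-0.3757],"delta_pos":[-0.318,-0.065,0.116],"jaw":1},{"dr":[-0.0916,0.1356,-0.3757],"delta_pos":[-0.318,-0.065,0.116],"jaw":1},{"dr":[-0.0916,0.1356,-0.3757],"delta_pos":[-0.318,-0.065,0.116],"jaw":1},{"dr":[-0.0916,0.1356,-0.3757],"delta_pos":[-0.318,-0.065,0.116],"jaw":1}]'
for i in 1; do python3 -m jog '[{"dr":[0,0,-0.39],"delta_pos":[0,0,0],"jaw":1},{"dr":[0,0,-0.39],"delta_pos":[0,0,0],"jaw":1},{"dr":[0,0,-0.39],"delta_pos":[0,0,0],"jaw":1},{"dr":[0,0,-0.39],"delta_pos":[0,0,0],"jaw":1},{"dr":[0,0,-0.39],"delta_pos":[0,0,0],"jaw":1},{"dr":[0,0,-0.39],"delta_pos":[0,0,0],"jaw":1},{"dr":[0,0,-0.39],"delta_pos":[0,0,0],"jaw":1},{"dr":[0,0,-0.39],"delta_pos":[0,0,0],"jaw":1},{"dr":[0,0,-0.39],"delta_pos":[0,0,0],"jaw":1},{"dr":[0,0,-0.39],"delta_pos":[0,0,0],"jaw":1}]'; done
python3 -m jog '[{"dr":[0,0,-0.39],"delta_pos":[0,0,0],"jaw":1},{"dr":[0,0,-0.39],"delta_pos":[0,0,0],"jaw":1},{"dr":[0,0,-0.39],"delta_pos":[0,0,0],"jaw":1},{"dr":[0,0,-0.39],"delta_pos":[0,0,0],"jaw":1},{"dr":[0,0,-0.39],"delta_pos":[0,0,0],"jaw":1},{"dr":[0,0,-0.39],"delta_pos":[0,0,0],"jaw":1},{"dr":[0,0,-0.39],"delta_pos":[0,0,0],"jaw":1},{"dr":[0,0,-0.39],"delta_pos":[0,0,0],"jaw":1},{"dr":[0,0,-0.39],"delta_pos":[0,0,0],"jaw":1},{"dr":[0,0,-0.39],"delta_pos":[0,0,0],"jaw":1}]'
python3 - <<'E'
from h import *
R=np.array(manip.get_state()['tcp_rot']);print(np.degrees(np.arctan2(R[1,0],R[0,0])))
move([612,-99,215],tool(222,0)); print(manip.get_state()['joint_positions'])
E
```

```text
t: 4.23
eef_pos: [611.9, -98.6, 215.3]
tcp_rot: [[0.936, 0.352, -0.026], [0.352, -0.936, 0.005], [-0.022, -0.014, -1.0]]
ft_force: [-0.5, -0.1, -0.1]
grip_width: 85.6
grip_force: 0.0
t: 5.07
eef_pos: [611.9, -98.8, 215.1]
tcp_rot: [[-0.014, 0.999, -0.028], [1.0, 0.015, 0.006], [0.006, -0.028, -1.0]]
ft_force: [0.2, 0.1, 0.5]
grip_width: 85.5
grip_force: 0.0
t: 5.9
eef_pos: [611.9, -98.8, 215.2]
tcp_rot: [[-0.945, 0.325, -0.028], [0.325, 0.946, 0.006], [0.029, -0.003, -1.0]]
ft_force: [0.8, -0.5, 0.2]
grip_width: 85.2
grip_force: 0.0
161.03016109971298
delta [-0.0004 -0.0003  0.0004] dr [ 0.0039 -0.0088 -0.3387] rows 0.005907659575014331 8.517776826394563
[-16.23627062  15.75469425  77.81063123  -0.11798529  88.08375853
 -87.26360341]
```

```bash
python3 -m jog '[{"dr":[0.004,-0.009,-0.339],"delta_pos":[0.073,-0.131,0],"jaw":1},{"dr":[0.004,-0.009,-0.339],"delta_pos":[0.073,-0.131,0],"jaw":1},{"dr":[0.004,-0.009,-0.339],"delta_pos":[0.073,-0.131,0],"jaw":1},{"dr":[0.004,-0.009,-0.339],"delta_pos":[0.073,-0.131,0],"jaw":1},{"dr":[0.004,-0.009,-0.339],"delta_pos":[0.073,-0.131,0],"jaw":1},{"dr":[0.004,-0.009,-0.339],"delta_pos":[0.073,-0.131,0],"jaw":1},{"dr":[0.004,-0.009,-0.339],"delta_pos":[0.073,-0.131,0],"jaw":1},{"dr":[0.004,-0.009,-0.339],"delta_pos":[0.073,-0.131,0],"jaw":1},{"dr":[0.004,-0.009,-0.339],"delta_pos":[0.073,-0.131,0],"jaw":1},{"dr":[0.004,-0.009,-0.339],"delta_pos":[0.073,-0.131,0],"jaw":1}]'
python3 - <<'E'
from h import *
np.set_printoptions(precision=1,suppress=True)
s=manip.get_state();w=manip.capture('wrist')
print(wproj(w,s,[612,-99,130]),wproj(w,s,[612,-99,37]))
for l in('shaft_nose','shaft_collar','shaft_grip'):
    print(l,[(np.array(r['xy']),round(r['conf'],2)) for r in manip.spot_point('wrist',l)[:3]])
u=wproj(w,s,[612,-99,75]).astype(int)
c=w['pixels'][max(0,u[1]-75):u[1]+75,u[0]-75:u[0]+75];print(u-75)
save('w2',w['pixels']);save('w2c',np.clip(cv2.resize(c,(0,0),fx=4,fy=4,interpolation=2).astype(float)*1.4,0,255).astype(np.uint8))
E
```

```text
t: 6.73
eef_pos: [566.9, -138.6, 216.1]
tcp_rot: [[-0.745, -0.668, 0.0], [-0.668, 0.745, -0.001], [0.0, -0.001, -1.0]]
ft_force: [0.0, 0.1, -0.2]
grip_width: 85.2
grip_force: 0.0
[257.8 268.5] [257.9 224.4]
shaft_nose [(array([340.2, 208.4]), 0.92), (array([258.5, 214.9]), 0.66), (array([258.4, 230.7]), 0.52)]
shaft_collar [(array([351. , 218.3]), 0.92), (array([258.9, 231.5]), 0.56)]
shaft_grip [(array([365.5, 236.9]), 0.8)]
[182 164]
```

View pics/w2c.png

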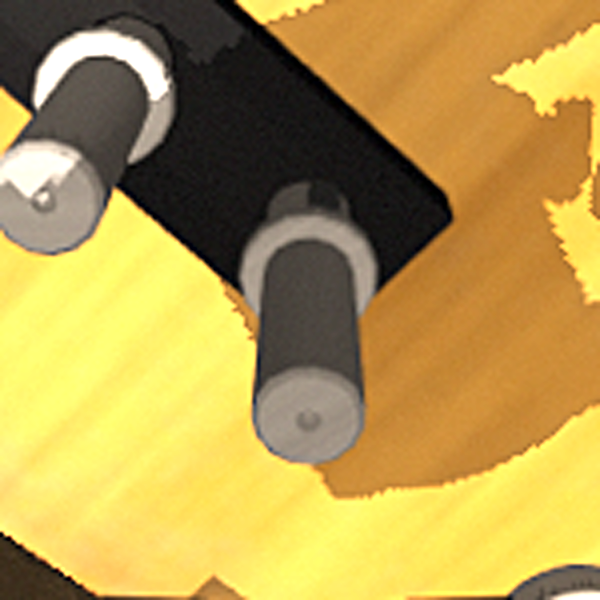

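Shaft 1's dark key shows below its collar at crop (322,197), slightly right of the axis at 309. That puts it at a bearing of about 204°. Its top sits at full-frame (259,268.5), 1 mm from the estimate, so I go for the grasp.

Run:
```python
from h import *
im=cv2.imread('pics/w2.png').astype(int).sum(2)
for r in(209,211,213,215): print(r,im[r,244:275])
move([611.3,-98.2,165],tool(215,0)); move([611.3,-98.2,100],tool(215,0))
```

```text
209 [45 47 42 50 54 49 51 43 38 35 61 54 70 90 96 77 57 76 67 55 54 52 38 46
 48 44 44 43 53 38 37]
211 [ 53  55  48  43  60  47  46  60 109 142 151 155 147 153 146  80  58  73
  72  62  67  73  57  35  42  44  45  41  35  50  37]
213 [ 47  43  57  51  52  42 100 143 148 142 148 158 152 153 133  72  55  70
  56  63  70  64  96 109  71  40  34  45  51  46  50]
215 [ 56  45  52  39  40 109 147 148 149 143 148 146 145 155 135 103 106  97
  90  77  67  61  68 140 138  64  33  48  43  48  39]
delta [-0.1496  0.0024  0.1266] dr [ 0.0001 -0.0001  0.036 ] rows 1.880569142718461 0.9054293660184234
delta [-0.1497  0.0023  0.2891] dr [ 0.0001 -0.0001  0.036 ] rows 3.1233032868406503 0.9054293660184234
```

```bash
python3 -m jog '[{"dr":[0,0,0.036],"delta_pos":[-0.15,0.0024,0.1],"jaw":1},{"dr":[0,0,0.036],"delta_pos":[-0.15,0.0024,0.1],"jaw":1},{"dr":[0,0,0.036],"delta_pos":[-0.15,0.0024,0.1],"jaw":1},{"dr":[0,0,0.036],"delta_pos":[-0.15,0.0024,0.2],"jaw":1},{"dr":[0,0,0.036],"delta_pos":[-0.15,0.0024,0.289],"jaw":1},{"dr":[0,0,0.036],"delta_pos":[-0.15,0.0024,0.289],"jaw":1},{"dr":[0,0,0.036],"delta_pos":[-0.15,0.0024,0.289],"jaw":1}]'
python3 -m jog '[{"dr":[0,0,0],"delta_pos":[0,0,0],"jaw":0},{"dr":[0,0,0],"delta_pos":[0,0,0],"jaw":0},{"dr":[0,0,0],"delta_pos":[0,0,0],"jaw":0},{"dr":[0,0,0],"delta_pos":[0,0,0],"jaw":0},{"dr":[0,0,0],"delta_pos":[0,0,0],"jaw":0},{"dr":[0,0,0],"delta_pos":[0,0,0],"jaw":0},{"dr":[0,0,0],"delta_pos":[0,0,0],"jaw":0},{"dr":[0,0,0],"delta_pos":[0,0,0],"jaw":0},{"dr":[0,0,0],"delta_pos":[0,0,0],"jaw":0}]' 90
```

```text
t: 7.52
eef_pos: [610.6, -98.0, 99.3]
tcp_rot: [[-0.818, -0.575, -0.004], [-0.575, 0.818, 0.001], [0.003, 0.003, -1.0]]
ft_force: [0.3, -0.3, 0.7]
grip_width: 85.4
grip_force: 0.0
t: 8.27
eef_pos: [611.7, -98.1, 100.8]
tcp_rot: [[-0.818, -0.575, 0.0], [-0.575, 0.818, -0.0], [-0.0, -0.0, -1.0]]
ft_force: [-1.6, 0.7, 7.9]
grip_width: 22.2
grip_force: 87.7
```

```bash
python3 -m jog '[{"dr":[0,0,0],"delta_pos":[0,0,-0.05],"jaw":0},{"dr":[0,0,0],"delta_pos":[0,0,-0.12],"jaw":0},{"dr":[0,0,0],"delta_pos":[0,0,-0.22],"jaw":0},{"dr":[0,0,0],"delta_pos":[0,0,-0.32],"jaw":0},{"dr":[0,0,0],"delta_pos":[0,0,-0.38],"jaw":0},{"dr":[0,0,0],"delta_pos":[0,0,-0.38],"jaw":0}]'
python3 - <<'E'
from h import *
move([451,151,235],tool(176,0)); print(manip.get_state()['ft_force'])
E
```

```text
t: 8.77
eef_pos: [612.7, -98.4, 257.9]
tcp_rot: [[-0.818, -0.575, 0.007], [-0.575, 0.818, -0.002], [-0.004, -0.005, -1.0]]
ft_force: [0.9, -1.2, -3.3]
grip_width: 22.3
grip_force: 89.2
delta [-0.0279  0.7427  0.0534] dr [-0.0012  0.0019  0.2174] rows 7.148031530159982 5.4650833668302905
[ 0.92271514 -1.24660377 -3.32475953]
```

```bash
python3 -m jog '[{"dr":[0,0,0.217],"delta_pos":[-0.028,0.743,0],"jaw":0},{"dr":[0,0,0.217],"delta_pos":[-0.028,0.743,0],"jaw":0},{"dr":[0,0,0.217],"delta_pos":[-0.028,0.743,0],"jaw":0},{"dr":[0,0,0.217],"delta_pos":[-0.028,0.743,0],"jaw":0},{"dr":[0,0,0.217],"delta_pos":[-0.028,0.743,0],"jaw":0},{"dr":[0,0,0.217],"delta_pos":[-0.028,0.743,0],"jaw":0},{"dr":[0,0,0.217],"delta_pos":[-0.028,0.743,0.053],"jaw":0},{"dr":[0,0,0.217],"delta_pos":[-0.028,0.743,0.053],"jaw":0},{"dr":[0,0,0.217],"delta_pos":[-0.028,0.743,0.053],"jaw":0},{"dr":[0,0,0.217],"delta_pos":[-0.028,0.743,0.053],"jaw":0}]'
python3 - <<'E'
from h import *
np.set_printoptions(precision=1,suppress=True)
s=manip.get_state();w=manip.capture('wrist')
print(s['ft_force'],wproj(w,s,[451,151,75]))
for l in('shaft_nose','shaft_collar','bore_mouth'):
    print(l,[(np.array(r['xy']),round(r['conf'],2)) for r in manip.spot_point('wrist',l)[:3]])
for z in (75,78): print([wonz(w,s,r['xy'],75) for r in manip.spot_point('wrist','bore_mouth')[:1]])
u=wproj(w,s,[451,151,90]).astype(int);o=u-75;print(o)
c=w['pixels'][max(0,o[1]):o[1]+150,o[0]:o[0]+150]
save('w3',w['pixels']);save('w3c',np.clip(cv2.resize(c,(0,0),fx=4,fy=4,interpolation=2).astype(float)*1.3,0,255).astype(np.uint8))
E
```

```text
t: 9.6
eef_pos: [448.8, 152.0, 230.0]
tcp_rot: [[-0.998, 0.067, -0.002], [0.067, 0.998, -0.0], [0.002, -0.0, -1.0]]
ft_force: [0.3, -0.2, -2.6]
grip_width: 22.0
grip_force: 89.7
[ 0.3 -0.2 -2.6] [257.  179.5]
shaft_nose [(array([256.8, 197.8]), 0.65), (array([130.5, 233.8]), 0.56)]
shaft_collar [(array([256.7, 221.5]), 0.93), (array([121.3, 251.5]), 0.56)]
bore_mouth [(array([258.4, 179.3]), 0.58)]
[array([450.9, 152.4,  75. ])]
[array([450.9, 152.4,  75. ])]
[181 108]
```

View pics/w3c.png

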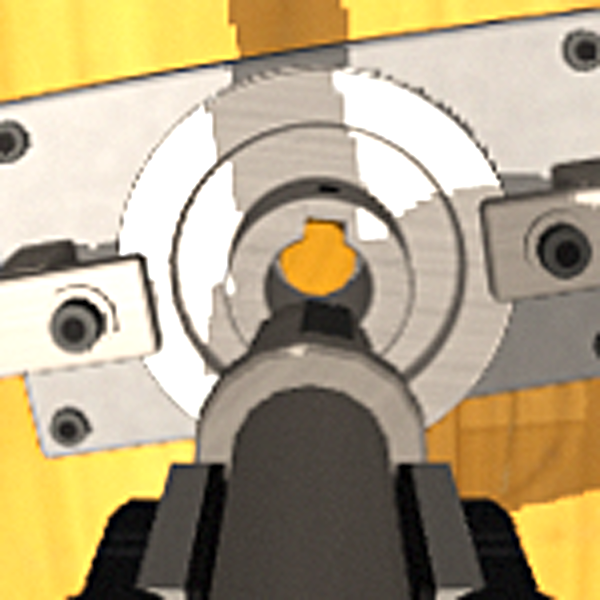

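The close view shows the shaft held straight with its key at crop (329,320). The bore with the orange pad is at about (318,265) and the keyway at (326,222). I'll measure the keyway bearing and bore centre from these edges.

Run:
```python
from h import *
np.set_printoptions(precision=2,suppress=True,linewidth=200)
s=manip.get_state();w=manip.capture('wrist')
o=np.array([181,108]);f=lambda x,y:wonz(w,s,o+np.array([x,y])/4-0.375,75)
L,Rr=f(306,221),f(346,221);print('keyway',L,Rr,np.linalg.norm(L-Rr))
# bore rim points (mouth): 
from scipy.optimize import least_squares
im=w['pixels'].astype(int)
hsv=cv2.cvtColor(w['pixels'],cv2.COLOR_RGB2HSV)
for r in range(158,192): print(r,''.join('%4d'%v for v in im[r,240:282].sum(1)))
```

```text
keyway [436.19 151.11  75.  ] [436.86 160.66  75.  ] 9.573318723072264
158  668 417 449 433 285 168 168 165 162 178 268 378 452 466 439 431 429 433 421 442 435 438 442 436 452 451 448 445 420 582 750 749 645 397 199 136 155 122 310 636 734 703
159  669 436 459 324 178 153 164 167 231 364 456 465 437 436 431 431 422 448 460 422 432 432 434 432 427 430 430 431 386 565 714 707 725 726 592 330 138 138 124 190 580 744
160  674 427 381 211 144 157 186 275 416 471 450 449 449 449 445 451 440 494 457 286 358 361 397 458 455 453 446 431 400 571 713 690 681 689 719 663 405 169 137 134 470 534
161  678 396 245 136 151 189 321 435 477 460 452 439 443 441 442 435 430 454 361 101 120 119 112 106 130 171 228 285 371 628 734 706 702 692 693 716 673 447 202 117 170 342
162  674 309 157 139 187 338 443 460 453 448 449 440 442 445 447 448 449 428 338 277 356 364 355 331 302 213 105  91 222 386 409 381 556 699 692 699 712 689 497 173 127 257
163  660 193 124 174 300 436 467 434 430 450 438 440 450 446 448 446 450 449 406 324 341 350 354 361 353 342 267 149 248 424 436 405 573 703 679 688 687 723 619 275
[... 4152 characters left out ...]
 414 400
188  406 348 425 416 410 410 255  78 111 134 147 156 149 156 154 149  95  48  67  57  75  75  63  68  64  60  68  75  78 104 189 366 464 446 432 432 446 434 427 417 431 414
189  426 330 323 433 483 369 132 116 140 149 147 150 157 154 156 143  94  51  65  67  66  66  68  72  64  70  68  64  85 111 192 342 440 423 390 413 409 404 404 404 389 320
190  461 422 325 424 444 249 106 128 145 149 150 152 154 156 154 145  85  71  90  95  73  72  70  53  62  71  73  66  65 109 128 161 339 451 431 428 418 431 419 416 357 286
191  423 435 390 347 372 133 130 138 153 147 152 148 157 156 165 156 148 168 195 178 149 108  89  74  76  69  64  68  48  97 145 110 265 449 432 413 421 414 409 396 317 373
```

Run:
```python
from h import *
from scipy.optimize import least_squares
np.set_printoptions(precision=2,suppress=True)
s=manip.get_state();w=manip.capture('wrist')
P=[(249.5,172),(248.4,174),(248,176),(247.8,178),(248,180),(248.8,182),(249.6,184),(274,172),(274.5,174),(275,176),(275.1,178),(274.9,180),(274.5,182),(273.5,184),(252.5,168),(270.3,168),(253.7,167),(255.3,166),(250.8,170),(272.7,170)]
W=np.array([wonz(w,s,p,75)[:2] for p in P])
r=least_squares(lambda q:np.hypot(*(W-q[:2]).T)-q[2],[450,152,12.7]);c=r.x[:2];print('bore',r.x,np.abs(r.fun).max())
K=np.array([wonz(w,s,p,75)[:2] for p in((258.3,160.8),(268.3,162.3))]);E=np.array([wonz(w,s,p,75)[:2] for p in((258.3,164.3),(268.5,166))])
for k in(K,E): print(k,np.hypot(*(k-c).T),'width',np.hypot(*(k[1]-k[0])),'bearing',np.degrees(np.arctan2(*((k.mean(0)-c)[::-1]))))
d=K[1]-K[0];print('floor normal',np.degrees(np.arctan2(d[1],d[0]))+90)
# shaft key: corners at nose-end of key, z = nose+16
t=np.array(s['eef_pos']);zk=t[2]-92
for a in(160,163,166,169):
  for rr,tt,h in((15.5,3,16),(15.5,-3,16),(15.5,4,18),(15.5,-4,18),(12,12,0)):
    A=np.radians(a);p=t+[rr*np.cos(A)-tt*np.sin(A),rr*np.sin(A)+tt*np.cos(A),h-92];print(a,rr,tt,wproj(w,s,p))
for r in range(180,193):print(r,''.join('%4d'%v for v in w['pixels'][r,240:282].astype(int).sum(1)))
print(t,s['ft_force'])
```

```text
bore [451.33 154.42  13.19] 0.2366275767779289
[[434.25 152.47]
 [436.37 161.91]] [17.19 16.73] width 9.682218318594302 bearing 170.18900966099017
[[437.65 152.23]
 [440.   161.88]] [13.85 13.56] width 9.930883169889063 bearing 168.10910813560338
floor normal 167.32563169405444
160 15.5 3 [259.86 182.07]
160 15.5 -3 [268.13 184.36]
160 15.5 4 [258.48 182.42]
160 15.5 -4 [269.62 185.5 ]
160 12 12 [246.85 177.8 ]
163 15.5 3 [258.67 182.  ]
163 15.5 -3 [267.07 183.87]
163 15.5 4 [257.27 182.42]
163 15.5 -4 [268.56 184.94]
163 12 12 [245.84 178.38]
166 15.5 3 [257.48 181.99]
166 15.5 -3 [265.97 183.43]
166 15.5 4 [256.05 182.49]
166 15.5 -4 [267.48 184.42]
166 12 12 [244.86 179.02]
169 15.5 3 [256.3  182.04]
169 15.5 -3 [264.86 183.05]
169 15.5 4 [254.84 182.61]
169 15.5 -4 [266.36 183.97]
169 12 12 [243.91 179.7 ]
180  447 439 438 460 446 446 460 425 271 130 168 170 182 187 190 186 183 179 177 199 181 137 193 189 172 178 183 191 188 177 172 170 163 155 154 330 466 452 445 438 435 442
181  427 409 404 423 417 435 453 427 312 146 162 170 179 180 193 189 192 194 200 197 193 194 195 192 188
[... 1314 characters left out ...]
15 146 138 156 148 152 153 157 155  93  45  65  64  66  67  70  66  71  78  68  65  74 109 193 326 435 455 429 417 409 383 383 414 421 322
190  462 432 342 408 435 254 108 139 139 147 155 150 155 155 163 135  84  71  87  88  87  66  65  77  63  65  65  71  60 109 119 168 330 445 442 400 415 430 413 431 362 273
191  419 431 378 347 406 124 132 151 146 148 151 150 152 157 157 159 146 171 197 179 144 119 101  65  73  70  69  68  59 100 146 107 269 431 432 438 413 418 425 390 345 365
192  437 439 423 315 168 115 137 146 153 153 145 155 158 144 142 154 159 175 165 171 159 160 169 159 144 135 117  84  82 107 162 135 169 365 471 451 470 459 427 353 371 449
[449.99 150.89 230.74] [ 0.34 -0.11 -3.79]
```

Bore at about (451.3,154.4), keyway bearing about 168.5°, key bearing about 163°. Next I lower the nose to just above the face and check the relative centring.

Run:
```python
from h import *
move([451.2,153.6,173],tool(176.2,0))
```

```text
delta [-0.0029  0.0067  0.1443] dr [ 0.0001 -0.0003 -0.001 ] rows 1.3863591917836273 0.02724559744034755
```

```bash
python3 -m jog '[{"dr":[0,0,0],"delta_pos":[-0.003,0.0067,0.05],"jaw":0},{"dr":[0,0,0],"delta_pos":[-0.003,0.0067,0.1],"jaw":0},{"dr":[0,0,0],"delta_pos":[-0.003,0.0067,0.144],"jaw":0},{"dr":[0,0,0],"delta_pos":[-0.003,0.0067,0.144],"jaw":0}]'
python3 - <<'E'
from h import *
np.set_printoptions(precision=1,suppress=True)
s=manip.get_state();w=manip.capture('wrist');c=manip.capture('top');d=manip.capture('side')
t=np.array(s['eef_pos']);print(t,s['ft_force'])
print('collar px L/R pred',[wproj(w,s,t+np.array([0,y,-40])) for y in(-18,18)])
print('hub pred',[wproj(w,s,np.array([451.3+x,154.4+y,75])) for x,y in((0,-23),(0,23),(-23,0))])
o=np.array([185,100]);a=cv2.resize(w['pixels'][100:240,185:335],(0,0),fx=4,fy=4,interpolation=2)
b=cv2.resize(d['pixels'][170:260,215:265],(0,0),fx=4,fy=4,interpolation=2)
q=np.zeros((560,800,3),np.uint8);q[:,:600]=a;q[:360,600:800]=b;save('w4c',np.clip(q*1.3,0,255).astype(np.uint8));save('w4',w['pixels'])
E
```

```text
t: 10.33
eef_pos: [449.7, 153.6, 170.1]
tcp_rot: [[-0.998, 0.069, -0.006], [0.069, 0.998, -0.0], [0.006, -0.001, -1.0]]
ft_force: [-1.0, -0.3, -4.1]
grip_width: 22.1
grip_force: 89.7
[449.7 153.6 170.1] [-1.  -0.3 -4.1]
collar px L/R pred [array([228. , 225.1]), array([288.1, 221.2])]
hub pred [array([229.6, 199.9]), array([288.8, 195.9]), array([257.1, 168.8])]
```

View pics/w4c.png

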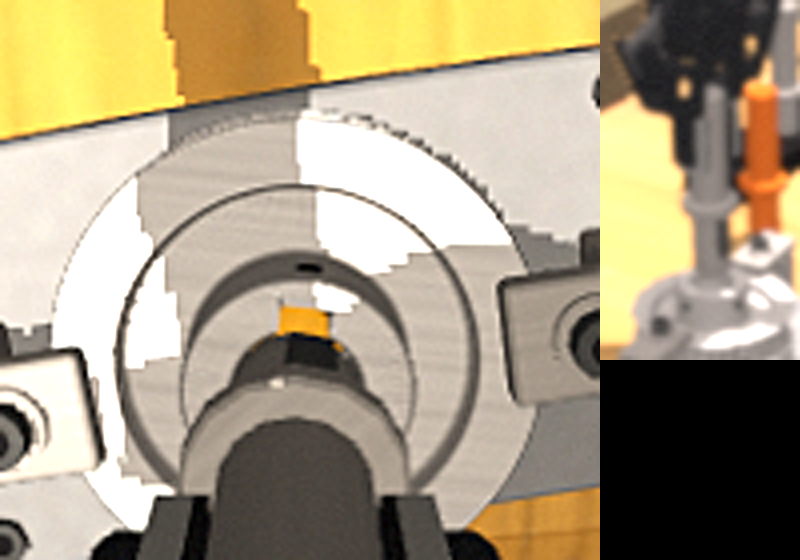

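The nose sits centred in the view: collar centre at crop column 295.5, hub centre 298.5, keyway at (304,318) and key at (312,350). I'll average the pose readings, then lower the nose into the bore.

```bash
cat >> h.py <<'E'
def avg(n=6):
    S=[]
    for _ in range(n): manip.capture('side'); S.append(manip.get_state())
    return {k:np.mean([np.array(x[k]) for x in S],0) for k in('eef_pos','tcp_rot','ft_force','ft_torque')}|{'t':S[-1]['t']}
E
python3 - <<'E'
from h import *
np.set_printoptions(precision=2,suppress=True)
s=avg();print(s)
move([451.8,154.2,158],tool(176.2,0),s)
E
```

```text
{'eef_pos': array([451.36, 154.09, 174.19]), 'tcp_rot': array([[-1.  ,  0.07,  0.  ],
       [ 0.07,  1.  ,  0.  ],
       [-0.  ,  0.  , -1.  ]]), 'ft_force': array([ 0.29, -0.11, -3.83]), 'ft_torque': array([-0.01,  0.01,  0.04]), 't': 10.7833}
delta [-0.    0.    0.04] dr [ 0.  0. -0.] rows 0.3883128004469724 0.019971449986617363
```

```bash
python3 -m jog '[{"dr":[0,0,0],"delta_pos":[-0.001,0,0.01],"jaw":0},{"dr":[0,0,0],"delta_pos":[-0.001,0,0.015],"jaw":0},{"dr":[0,0,0],"delta_pos":[-0.001,0,0.02],"jaw":0},{"dr":[0,0,0],"delta_pos":[-0.001,0,0.02],"jaw":0}]'; python3 -m jog '[{"dr":[0,0,0],"delta_pos":[0,0,0.01],"jaw":0},{"dr":[0,0,0],"delta_pos":[0,0,0.02],"jaw":0},{"dr":[0,0,0],"delta_pos":[0,0,0.02],"jaw":0},{"dr":[0,0,0],"delta_pos":[0,0,0.02],"jaw":0}]'
python3 - <<'E'
from h import *
np.set_printoptions(precision=2,suppress=True)
print(avg(3))
E
```

```text
t: 11.12
eef_pos: [451.1, 154.0, 164.6]
tcp_rot: [[-0.998, 0.069, -0.002], [0.069, 0.998, 0.0], [0.002, 0.0, -1.0]]
ft_force: [0.0, 0.6, -3.9]
grip_width: 22.1
grip_force: 89.7
t: 11.45
eef_pos: [451.2, 154.0, 156.8]
tcp_rot: [[-0.998, 0.069, -0.002], [0.069, 0.998, 0.0], [0.002, 0.0, -1.0]]
ft_force: [0.0, -0.4, -3.1]
grip_width: 21.8
grip_force: 89.7
{'eef_pos': array([451.33, 154.06, 157.19]), 'tcp_rot': array([[-1.  ,  0.07, -0.  ],
       [ 0.07,  1.  ,  0.  ],
       [ 0.  ,  0.  , -1.  ]]), 'ft_force': array([ 0.23, -0.15, -3.37]), 'ft_torque': array([-0.01, -0.02, -0.01]), 't': 11.6}
```

The nose is 10 mm down the bore without contact. Now I turn by 5.6° and lower slowly.

```bash
python3 -m jog '[{"dr":[0,0,-0.031],"delta_pos":[0,0,0],"jaw":0},{"dr":[0,0,-0.031],"delta_pos":[0,0,0],"jaw":0},{"dr":[0,0,-0.031],"delta_pos":[0,0,0.005],"jaw":0},{"dr":[0,0,-0.031],"delta_pos":[0,0,0.01],"jaw":0},{"dr":[0,0,-0.031],"delta_pos":[0,0,0.015],"jaw":0},{"dr":[0,0,-0.031],"delta_pos":[0,0,0.018],"jaw":0},{"dr":[0,0,-0.031],"delta_pos":[0,0,0.018],"jaw":0}]'
python3 - <<'E'
from h import *
np.set_printoptions(precision=2,suppress=True)
print(avg(3))
E
```

```text
t: 12.18
eef_pos: [451.1, 154.0, 149.5]
tcp_rot: [[-1.0, -0.028, -0.002], [-0.028, 1.0, 0.0], [0.002, 0.0, -1.0]]
ft_force: [-0.1, -0.1, -3.6]
grip_width: 22.4
grip_force: 89.7
{'eef_pos': array([451.27, 154.05, 149.87]), 'tcp_rot': array([[-1.  , -0.03, -0.  ],
       [-0.03,  1.  ,  0.  ],
       [ 0.  ,  0.  , -1.  ]]), 'ft_force': array([ 0.01,  0.14, -3.6 ]), 'ft_torque': array([-0.04, -0.  ,  0.02]), 't': 12.3333}
```

```bash
python3 -m jog '[{"dr":[0,0,0],"delta_pos":[0,0,0.004],"jaw":0},{"dr":[0,0,0],"delta_pos":[0,0,0.007],"jaw":0},{"dr":[0,0,0],"delta_pos":[0,0,0.01],"jaw":0},{"dr":[0,0,0],"delta_pos":[0,0,0.01],"jaw":0}]'
python3 - <<'E'
from h import *
np.set_printoptions(precision=2,suppress=True)
print(avg(3))
E
```

```text
t: 12.67
eef_pos: [451.2, 154.0, 145.6]
tcp_rot: [[-1.0, -0.029, -0.001], [-0.029, 1.0, 0.0], [0.001, 0.0, -1.0]]
ft_force: [0.1, -1.1, -4.6]
grip_width: 22.0
grip_force: 89.7
{'eef_pos': array([451.24, 154.04, 145.87]), 'tcp_rot': array([[-1.  , -0.03, -0.  ],
       [-0.03,  1.  ,  0.  ],
       [ 0.  ,  0.  , -1.  ]]), 'ft_force': array([ 0.33, -0.26, -4.01]), 'ft_torque': array([-0.02,  0.  , -0.02]), 't': 12.8167}
```

The key has slipped into the keyway without force. I keep going down to the ejector pad.

```bash
python3 -m jog '[{"dr":[0,0,0],"delta_pos":[0,0,0.01],"jaw":0},{"dr":[0,0,0],"delta_pos":[0,0,0.02],"jaw":0},{"dr":[0,0,0],"delta_pos":[0,0,0.028],"jaw":0},{"dr":[0,0,0],"delta_pos":[0,0,0.034],"jaw":0},{"dr":[0,0,0],"delta_pos":[0,0,0.034],"jaw":0}]' 120
python3 - <<'E'
from h import *
np.set_printoptions(precision=2,suppress=True)
print(avg(3))
E
python3 -m jog '[{"dr":[0,0,0],"delta_pos":[0,0,0.005],"jaw":0},{"dr":[0,0,0],"delta_pos":[0,0,0.01],"jaw":0},{"dr":[0,0,0],"delta_pos":[0,0,0.013],"jaw":0},{"dr":[0,0,0],"delta_pos":[0,0,0.013],"jaw":0}]'
python3 - <<'E'
from h import *
np.set_printoptions(precision=2,suppress=True)
print(avg(3))
E
```

```text
t: 13.23
eef_pos: [451.2, 154.0, 132.1]
tcp_rot: [[-1.0, -0.029, -0.001], [-0.029, 1.0, 0.0], [0.001, 0.0, -1.0]]
ft_force: [-1.5, -0.7, 3.1]
grip_width: 21.9
grip_force: 117.4
{'eef_pos': array([451.35, 154.05, 132.53]), 'tcp_rot': array([[-1.  , -0.03, -0.  ],
       [-0.03,  1.  ,  0.  ],
       [ 0.  ,  0.  , -1.  ]]), 'ft_force': array([-2.01, -0.93,  3.53]), 'ft_torque': array([-0.17,  0.38, -0.03]), 't': 13.3833}
t: 13.72
eef_pos: [451.4, 154.1, 127.3]
tcp_rot: [[-1.0, -0.029, -0.001], [-0.029, 1.0, 0.0], [0.001, 0.0, -1.0]]
ft_force: [-1.4, -1.8, 7.7]
grip_width: 21.9
grip_force: 117.4
{'eef_pos': array([451.46, 154.07, 127.43]), 'tcp_rot': array([[-1.  , -0.03, -0.  ],
       [-0.03,  1.  ,  0.  ],
       [ 0.  ,  0.  , -1.  ]]), 'ft_force': array([-2.49, -0.77,  8.16]), 'ft_torque': array([-0.21,  0.54, -0.02]), 't': 13.8667}
```

```bash
python3 -m jog '[{"dr":[0,0,0],"delta_pos":[0,0,0.004],"jaw":0},{"dr":[0,0,0],"delta_pos":[0,0,0.007],"jaw":0},{"dr":[0,0,0],"delta_pos":[0,0,0.0085],"jaw":0},{"dr":[0,0,0],"delta_pos":[0,0,0.0085],"jaw":0}]'
python3 - <<'E'
from h import *
np.set_printoptions(precision=2,suppress=True)
print(avg(3))
E
python3 -m jog '[{"dr":[0,0,0],"delta_pos":[0,0,0.0008],"jaw":0},{"dr":[0,0,0],"delta_pos":[0,0,0.0013],"jaw":0},{"dr":[0,0,0],"delta_pos":[0,0,0.0013],"jaw":0}]'
python3 - <<'E'
from h import *
np.set_printoptions(precision=2,suppress=True)
print(avg(3))
E
```

```text
t: 14.2
eef_pos: [451.5, 154.1, 124.2]
tcp_rot: [[-1.0, -0.029, -0.0], [-0.029, 1.0, 0.0], [0.0, 0.0, -1.0]]
ft_force: [-2.7, -1.2, 11.5]
grip_width: 21.8
grip_force: 117.4
{'eef_pos': array([451.54, 154.06, 124.28]), 'tcp_rot': array([[-1.  , -0.03, -0.  ],
       [-0.03,  1.  ,  0.  ],
       [ 0.  ,  0.  , -1.  ]]), 'ft_force': array([-3.48, -1.35, 11.26]), 'ft_torque': array([-0.3 ,  0.73,  0.02]), 't': 14.35}
t: 14.6
eef_pos: [451.5, 154.1, 124.0]
tcp_rot: [[-1.0, -0.029, 0.0], [-0.029, 1.0, 0.0], [-0.0, 0.0, -1.0]]
ft_force: [-4.5, -1.1, 13.9]
grip_width: 22.0
grip_force: 118.0
{'eef_pos': array([451.56, 154.08, 123.97]), 'tcp_rot': array([[-1.  , -0.03,  0.  ],
       [-0.03,  1.  ,  0.  ],
       [-0.  ,  0.  , -1.  ]]), 'ft_force': array([-3.88, -1.26, 14.19]), 'ft_torque': array([-0.36,  0.91, -0.01]), 't': 14.75}
```

Contact with the hub face is starting: 18 N at the shaft and the force rising steeply. I'll ease the small side load and seat a little more.

```bash
python3 -m jog '[{"dr":[0,0,0],"delta_pos":[0.001,0,0.0006],"jaw":0},{"dr":[0,0,0],"delta_pos":[0.001,0,0.0012],"jaw":0},{"dr":[0,0,0],"delta_pos":[0.001,0,0.0012],"jaw":0}]'
python3 - <<'E'
from h import *
np.set_printoptions(precision=2,suppress=True)
print(avg(3))
E
python3 -m jog '[{"dr":[0,0,0],"delta_pos":[0,0,0.0006],"jaw":0},{"dr":[0,0,0],"delta_pos":[0,0,0.0012],"jaw":0},{"dr":[0,0,0],"delta_pos":[0,0,0.0012],"jaw":0}]'
python3 - <<'E'
from h import *
np.set_printoptions(precision=2,suppress=True)
print(avg(3))
E
```

```text
t: 15.0
eef_pos: [451.4, 154.1, 123.9]
tcp_rot: [[-1.0, -0.029, 0.001], [-0.029, 1.0, 0.001], [-0.001, 0.0, -1.0]]
ft_force: [-4.6, -1.5, 18.6]
grip_width: 21.7
grip_force: 118.6
{'eef_pos': array([451.46, 154.08, 123.93]), 'tcp_rot': array([[-1.  , -0.03,  0.  ],
       [-0.03,  1.  ,  0.  ],
       [-0.  ,  0.  , -1.  ]]), 'ft_force': array([-4.23, -1.96, 19.02]), 'ft_torque': array([-0.38,  0.92,  0.  ]), 't': 15.15}
t: 15.4
eef_pos: [451.5, 154.1, 123.9]
tcp_rot: [[-1.0, -0.029, 0.001], [-0.029, 1.0, 0.0], [-0.001, 0.0, -1.0]]
ft_force: [-6.5, -2.2, 26.0]
grip_width: 21.8
grip_force: 119.4
{'eef_pos': array([451.51, 154.1 , 123.88]), 'tcp_rot': array([[-1.  , -0.03,  0.  ],
       [-0.03,  1.  ,  0.  ],
       [-0.  ,  0.  , -1.  ]]), 'ft_force': array([-7.08, -2.82, 26.09]), 'ft_torque': array([-0.5 ,  1.4 , -0.01]), 't': 15.55}
```

The stop is hard: z no longer changes, the total is about 30 N, and spring travel works out to 10.0 mm. One look to confirm.

Run:
```python
from h import *
np.set_printoptions(precision=2,suppress=True)
w=manip.capture('wrist');d=manip.capture('side');print(avg(2))
q=np.zeros((480,800,3),np.uint8);q[:400,:480]=cv2.resize(w['pixels'][140:240,200:320],(0,0),fx=4,fy=4,interpolation=2);q[:480,480:]=cv2.resize(d['pixels'][160:280,205:285],(0,0),fx=4,fy=4,interpolation=2);save('f',q)
```

```text
{'eef_pos': array([451.51, 154.1 , 123.88]), 'tcp_rot': array([[-1.  , -0.03,  0.  ],
       [-0.03,  1.  ,  0.  ],
       [-0.  ,  0.  , -1.  ]]), 'ft_force': array([-6.77, -2.32, 26.59]), 'ft_torque': array([-0.52,  1.42, -0.02]), 't': 15.75}
```

View pics/f.png

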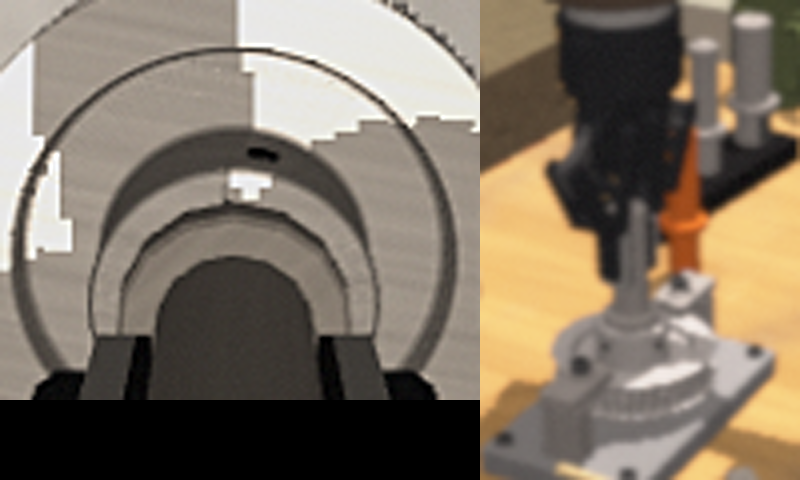

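The collar lies flat and concentric on the hub face at crop (235,300), and the other two shafts still stand in the stand. Handing in.

```bash
python3 -c "
from station import manip
print(manip.sign_off())"
```

```text
the job is handed in; nothing more can be done
None
```

The keyed shaft is fitted and handed in at about 16 s: key in the keyway, collar home on the hub face, still gripped and held down with about 30 N; the other shafts, ring and bushing were not touched.

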